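# Test the beam scale, then bring it the heaviest tin

## Robot

A 6-joint arm with a two-finger parallel gripper is mounted at the origin on the work surface. World frame = base frame: x ahead of the robot, y to its left, z up, the work surface at z = 0. Lengths are in m, angles in degrees, forces in N, time in s.
With the tool pointing down it reaches from about 0.4 to 0.825 m from the base axis. Payload 7 kg.
Tool frame: the origin (TCP) lies at the very end of the fingers, on their centre line; the grasp point (between the pads) lies 19 mm behind it; z points along the fingers, y is the line along which they close (so a half turn about z gives the same grasp; the last joint's range is limited). The gripper opens to 88 mm and grips with 3 to 60 N. Pads are 19 mm wide; open, the fingers measure 130 mm over their backs; the gripper's body (78 mm by 193 mm) begins 47 mm behind the grasp point.
Start: joints at [86.637, 20.546, 0.682, 0, -70.136, -16.507], TCP at [0.229, 0.635, 0.227] pointing down, gripper open.
Joint ranges: [-176.03, 176.03], [-82.01, 121.73], [-58.28, 71.71], [-173.87, 95.51], [-174.79, -0.11], [-173.66, 173.66]. Speed limits (degrees/s): [136.94, 136.94, 172.46, 180, 180, 180].

## Interface

Orientations are given as [roll, pitch, yaw] about the fixed x, y, z axes, in that order (R = Rz(yaw) Ry(pitch) Rx(roll)).
In Python, from plant import get_state, capture, close_job, regions_of gives the robot as it stands.
- The arm moves only by the tool jog_arm, never from a script. Its argument "moves" is a list of rows, each a list of 3 entries, a list of its own where there are three numbers: the shift along the tool's x, y, z in cm, then the turn about the tool's z in degrees, then the finger opening in cm, from 0 to 8.76. A call has 1 to 12 rows; each row shifts and turns the commanded pose from where the row before left it, along the tool's axes as they then stand; what a row does not reach is not made up. A row lasts 1/8 s, in which the tool goes at most 62.5 mm and 10.7 degrees, less where a joint would pass 70% of its speed; a pose out of reach is approached as far as the arm can. A call is refused whole if a number of a shift passes 6.25 or a number of a turn 10.7, either way. A call with a gripper value outside its range is refused whole. The fingers move at their own pace and stop on an object; "newtons" is the grip in N (left out, the last holds). Time passes only in rows, so rows that do not move let the fingers close. It gives the time, the measured TCP pose, the force, the opening and the grip force at its end, in the units of the state.
- get_state(): the state, without advancing time (a new reading comes with each control period).
- capture(name): name is "scene" or "side" or "wrist"; returns a dict with "pixels" (384x512x3 uint8, blue, green, red), "mtx" (3x3 intrinsics, pixels), "k1" (the pictures are not rectified: a ray, as slopes to the right and down, at radius r is drawn at 1 + k1 r^2 times it, then the intrinsics apply), "world_from_camera" (4x4, takes a point from camera to world coordinates); the wrist camera has in their place "hand_eye" (4x4, takes a point from camera to tool coordinates, whose origin is the TCP and whose axes are the flange's). Camera axes: x right, y down, z forward; pixel columns grow to the right and rows downward; lengths in m; the calibration is good to about 2 mm. A picture is of the moment at which its call begins: read the wrist's pose just before it. There is no depth.
- close_job(): hands the job in; it is judged then, once.
Trained networks look in a picture, given as the dict that the camera call returned (one of the last four; its "shot" number tells which), for a name from the list of things; names that differ only in an ending like _2 or _b are one class to them, and where a whole thing is asked for, a point or a joint stands for the part that bears it (a point fixed in the world has none). Each returns a list of dicts, best first, with "confidence" (0 to 1); they miss things now and then, are a little off and sometimes report something else, mostly with a low value. They report only what shows in the picture. A call takes as long as a camera call.
- regions_of(picture, thing): "pixels" (384x512 bool, what is visible of it) and "pixel" ([column, row] in pixels, amid what is visible of it).
The state is a dict: "time_s": time; "joints": joint angles; "qd": joint speeds; "joint_torque": joint torques, N m; "tcp_pos": TCP position; "eef_rot": TCP orientation; "contact_force": force on the tool from outside, world axes, zero at the start; "moment": the same for the moment, N m; "gripper_width": finger opening in m; "gripper_force": force on a finger pad.
Only numpy, scipy, OpenCV 4.12 (cv2) and the standard library are available. Lean on these libraries where they do the work, as an engineer would, in place of code of your own. Each camera call takes 0.05 s, during which the arm holds its last target. There are 200 camera calls.

## Task

Get the beam scale ready and bring it the fullest of the three identical closed tins. First, with the tins left standing, swing the scale's red-knobbed arrest lever right over so the beam is free and dips under its brass weight, let it rest there a moment, then swing the lever fully back so the beam is locked level again before any tin is lifted. Then heft the tins to find the heaviest by feel, leave the two lighter ones standing upright on the counter, and finish with the gripper still holding the heaviest upright and still in the air, about a hand's breadth above the middle of the scale's empty pan, without knocking over a tin or disturbing the other kitchen things.

Things in the scene. Friction and masses are not known exactly. Their poses are not given: they have to be found in the camera images.
- scale: beam scale, fixed: blue base 160 x 260 x 26 mm; origin under the centre of the base, own x points away from its front (the lever side), own y to the left as seen from the front, z up. The beam runs along own y, pivoted 105 mm up, with a steel pan of 116 mm diameter at each end, own y = +130 mm (bears a brass weight fixed to it, top 177 mm up) and -130 mm (empty).
- beam (a joint): tilt of the beam, rad: 0 level (locked), up to 0.1 with the weighted +y pan dipped on its stop. No other way to tip.
- empty_pan (a point): middle of the empty pan's upper surface, about 127 mm above the counter when the beam is level.
- arrest (a joint): arrest lever, rad: 0 = locked (starts within 0.06 of it), knob leaning to the scale's own +y (left seen from the front); 1.1 = fully over, knob leaning to own -y. From about 0.6 the beam is quite free. It turns about a shaft along the scale's own x, at own y = +60 mm and 64 mm up; it stays where it is left and takes about 1 N at the knob to free and 2 to 5 N to lock.
- lever_knob (a point): centre of the red ball (24 mm diameter) on the end of the lever, 70 mm from the shaft's axis, 118 mm in front of the scale's origin (own x = -118 mm): at own y = 60 + 70 sin(0.55 - value) mm, height 64 + 70 cos(0.55 - value) mm. Stem 9 mm thick; nothing stands beside or above the knob.
- table: the wooden counter, its top at height 0.
- tin_a: closed round green sugar tin with an aluminium lid and brass bands, 60 mm diameter, 110 mm tall, one of three that look alike; one holds clearly more than the other two (at least 100 g more; each weighs 150 to 450 g with its contents, a loaf of sugar that may shift a millimetre or two inside). Which one is heavy changes from start to start. Origin: centre of its underside; z up along the tin. It starts standing on the counter.
- tin_b: closed round green sugar tin with an aluminium lid and brass bands, 60 mm diameter, 110 mm tall, one of three that look alike; one holds clearly more than the other two (at least 100 g more; each weighs 150 to 450 g with its contents, a loaf of sugar that may shift a millimetre or two inside). Which one is heavy changes from start to start. Origin: centre of its underside; z up along the tin. It starts standing on the counter.
- tin_c: closed round green sugar tin with an aluminium lid and brass bands, 60 mm diameter, 110 mm tall, one of three that look alike; one holds clearly more than the other two (at least 100 g more; each weighs 150 to 450 g with its contents, a loaf of sugar that may shift a millimetre or two inside). Which one is heavy changes from start to start. Origin: centre of its underside; z up along the tin. It starts standing on the counter.
- basket: aluminium couscous basket, open, 190 mm across the rim, 100 mm high; bystander, origin under its centre
- spoon: green plastic measuring spoon, 160 mm, lying on the counter; bystander
- oil: green glass oil bottle, 68 mm diameter, 220 mm high; bystander, origin under its centre
- cup: terracotta cup, 76 mm across, 80 mm high; bystander, origin under its centre

How it is judged (in metres and radians):
On the way, in this order (a step that is already met when the one before it is completed fails the run):
1. the lever is swung over and the beam has dipped, the tins still in their places (value of joint arrest above 0.75 rad and value of joint beam above 0.06 rad and distance of each of tin_a, tin_b, tin_c from where it was at the start of the episode below 0.02 m), for 0.4 s.
2. the lever is swung back and the beam is locked level (value of joint arrest below 0.2 rad and value of joint beam below 0.02 rad), for 0.3 s.
At the end, for the whole second after the job is handed in: The heaviest tin is held in the fingers, still, upright (0.2 rad), clear of the scale, within 50 mm of the empty pan centre, 30 to 200 mm above it; lever below 0.2 rad, beam below 0.02; the two lighter tins stand still on the counter, let go (each pressing on it with under 3.05 N) (all of step 2 and ((contact force between the fingers and tin_a above 1 N and horizontal distance between tin_a and empty_pan below 0.05 m and z of tin_a in the frame of empty_pan between 0.03 and 0.2 m and contact force between tin_a and scale below 0.1 N and angle between tin_a's own z axis and vertical below 0.2 rad and linear speed of each of tin_a, tin_b, tin_c below 0.03 m/s and contact force between tin_b and table between 1 and 3.05 N and height (world z) of each of tin_b, tin_c below 0.006 m and angle between each of tin_b, tin_c's own z axis and vertical below 0.1 rad and contact force between the fingers and tin_b below 0.1 N and contact force between tin_c and table between 1 and 3.05 N and contact force between the fingers and tin_c below 0.1 N) or (contact force between the fingers and tin_b above 1 N and horizontal distance between tin_b and empty_pan below 0.05 m and z of tin_b in the frame of empty_pan between 0.03 and 0.2 m and contact force between tin_b and scale below 0.1 N and angle between tin_b's own z axis and vertical below 0.2 rad and linear speed of each of tin_b, tin_a, tin_c below 0.03 m/s and contact force between tin_a and table between 1 and 3.05 N and height (world z) of each of tin_a, tin_c below 0.006 m and angle between each of tin_a, tin_c's own z axis and vertical below 0.1 rad and contact force between the fingers and tin_a below 0.1 N and contact force between tin_c and table between 1 and 3.05 N and contact force between the fingers and tin_c below 0.1 N) or (contact force between the fingers and tin_c above 1 N and horizontal distance between tin_c and empty_pan below 0.05 m and z of tin_c in the frame of empty_pan between 0.03 and 0.2 m and contact force between tin_c and scale below 0.1 N and angle between tin_c's own z axis and vertical below 0.2 rad and linear speed of each of tin_c, tin_a, tin_b below 0.03 m/s and contact force between tin_a and table between 1 and 3.05 N and height (world z) of each of tin_a, tin_b below 0.006 m and angle between each of tin_a, tin_b's own z axis and vertical below 0.1 rad and contact force between the fingers and tin_a below 0.1 N and contact force between tin_b and table between 1 and 3.05 N and contact force between the fingers and tin_b below 0.1 N))); the arm keeps its last pose, push and grip.
It fails at once if a tin is lifted while the beam is not locked (value of joint arrest above 0.3 rad and height (world z) of any of tin_a, tin_b, tin_c above 0.015 m).
It fails at once if a tin is knocked over (angle between any of tin_a, tin_b, tin_c's own z axis and vertical above 0.6 rad).
It fails at once if a bystander is disturbed (moved over 30 mm) (distance of any of basket, spoon, oil, cup from where it was at the start of the episode above 0.03 m).
It also fails if it takes over 72 s, if anything falls off the work surface, if the arm or the gripper's body presses on something with over 40 N, if the wrist force passes 120 N, or if a joint passes its speed limit or range.

## Working session

There is one attempt and no reset: what is moved stays moved. The work goes in short steps, Python scripts to look and compute and a tool call to move; the robot and the scene stay as the last step left them, time stands still between calls to the robot, and variables do not carry over. Pictures are saved under pics/ and viewed, at most 10 in all, crops included, and the job is handed in when it is done.

Besides the shell and the picture viewer there is one more tool, called after "Request:" by a JSON object that holds its "fn" and its "kwargs", one argument or row to a line. jog_arm: Moves the arm, as the interface text tells. Its arguments: {"type":"object","properties":{"moves":{"type":"array"},"newtons":{"type":"number"}},"required":["moves"]}

```bash
mkdir -p pics; cat > h.py <<'E'
import numpy as np, cv2
from plant import get_state, capture, close_job, regions_of
from scipy.spatial.transform import Rotation as R
def T_of(p,s=None):
    if 'world_from_camera' in p: return np.array(p['world_from_camera'])
    T=np.eye(4); T[:3,:3]=R.from_euler('xyz',s['eef_rot'],degrees=True).as_matrix(); T[:3,3]=s['tcp_pos']
    return T@np.array(p['hand_eye'])
def ray(p,uv,s=None):
    K=np.array(p['mtx']); k=p['k1']
    n=cv2.undistortPoints(np.array([[uv]],float),K,np.array([k,0,0,0.]))[0,0]
    T=T_of(p,s); d=T[:3,:3]@np.array([n[0],n[1],1]); return T[:3,3],d/np.linalg.norm(d)
def plane(p,uv,z,s=None):
    o,d=ray(p,uv,s); return o+d*(z-o[2])/d[2]
def tri(rays):
    A=np.zeros((3,3));b=np.zeros(3)
    for o,d in rays:
        M=np.eye(3)-np.outer(d,d);A+=M;b+=M@o
    x=np.linalg.solve(A,b); return x,[np.linalg.norm((np.eye(3)-np.outer(d,d))@(x-o)) for o,d in rays]
def proj(p,X,s=None):
    T=np.linalg.inv(T_of(p,s)); c=T[:3,:3]@np.array(X)+T[:3,3]; n=c[:2]/c[2]; n=n*(1+p['k1']*(n@n))
    return np.array(p['mtx'])[:2,:2]@n+np.array(p['mtx'])[:2,2]
E
cat > look.py <<'E'
from h import *
s=get_state(); print({k:np.round(v,3).tolist() for k,v in s.items()})
P={}
for c in ('scene','side'):
    p=capture(c);P[c]=p; cv2.imwrite(f'pics/{c}0.png',p['pixels'])
    print(c,np.round(T_of(p),3).tolist())
    for t in ('tin_a','lever_knob','scale','basket','spoon','oil','cup'):
        for r in regions_of(p,t)[:5]:
            ys,xs=np.where(r['pixels']); print(t,round(r['confidence'],2),np.round(r['pixel']),'box',xs.min(),xs.max(),ys.min(),ys.max(),'onplane0',np.round(plane(p,[xs.mean(),ys.max()],0),3))
im=np.vstack([cv2.resize(P[c]['pixels'],(400,300)) for c in P]); cv2.imwrite('pics/both.png',im)
E
python3 look.py
```

```text
{'time_s': 0.0, 'joints': [86.637, 20.59, 0.635, -0.018, -70.136, -16.51], 'qd': [0.007, -0.004, -0.032, 0.003, 0.046, -0.041], 'joint_torque': [0.0, -58.271, 29.306, 6.997, 0.007, -0.0], 'tcp_pos': [0.229, 0.634, 0.226], 'eef_rot': [179.908, -0.01, -19.879], 'contact_force': [-0.153, -1.008, -0.13], 'moment': [-0.009, -0.004, -0.031], 'gripper_force': 0.0, 'gripper_width': 0.087}
scene [[0.484, 0.704, -0.52, 1.402], [0.875, -0.382, 0.297, -0.49], [0.011, -0.599, -0.801, 1.35], [0.0, 0.0, 0.0, 1.0]]
tin_a 0.93 [160. 203.] box 150 171 187 218 onplane0 [ 0.504 -0.332  0.   ]
tin_a 0.85 [205. 218.] box 198 216 201 232 onplane0 [ 0.636 -0.211  0.   ]
tin_a 0.64 [213. 178.] box 206 223 166 194 onplane0 [ 0.501 -0.114  0.   ]
tin_a 0.2 [308. 183.] box 260 352 138 220 onplane0 [0.761 0.123 0.   ]
lever_knob 0.52 [306. 159.] box 300 320 138 178 onplane0 [ 0.605  0.238 -0.   ]
scale 0.86 [307. 183.] box 259 352 138 218 onplane0 [0.753 0.127 0.   ]
basket 0.62 [257. 237.] box 226 294 209 265 onplane0 [ 0.836 -0.111  0.   ]
spoon 0.71 [359. 151.] box 348 367 132 160 onplane0 [0.623 0.461 0.   ]
[... 234 characters left out ...]
18, 1.147], [0.0, 0.0, 0.0, 1.0]]
tin_a 0.92 [289. 162.] box 282 296 150 177 onplane0 [ 0.477 -0.296  0.   ]
tin_a 0.63 [280. 193.] box 274 291 178 209 onplane0 [ 0.475 -0.077  0.   ]
lever_knob 0.56 [246. 251.] box 230 254 242 253 onplane0 [0.565 0.187 0.   ]
scale 0.59 [224. 245.] box 192 254 188 276 onplane0 [0.617 0.307 0.   ]
basket 0.82 [206. 182.] box 183 230 164 209 onplane0 [ 0.773 -0.022  0.   ]
basket 0.73 [288. 163.] box 281 296 150 177 onplane0 [ 0.478 -0.296  0.   ]
spoon 0.9 [224. 323.] box 202 250 310 333 onplane0 [0.562 0.529 0.   ]
oil 0.8 [284. 129.] box 274 288 105 150 onplane0 [ 0.545 -0.504  0.   ]
cup 0.75 [313. 149.] box 305 320 136 158 onplane0 [ 0.393 -0.463  0.   ]
```

```bash
python3 -c "
import cv2
a=cv2.imread('pics/scene0.png')[110:290,70:390];b=cv2.imread('pics/side0.png')[90:350,160:340]
cv2.imwrite('pics/z1.png',cv2.resize(a,(800,450),interpolation=3));cv2.imwrite('pics/z2.png',cv2.resize(b,(414,598),interpolation=3))"
```

```text
(no output)
```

View pics/z1.png

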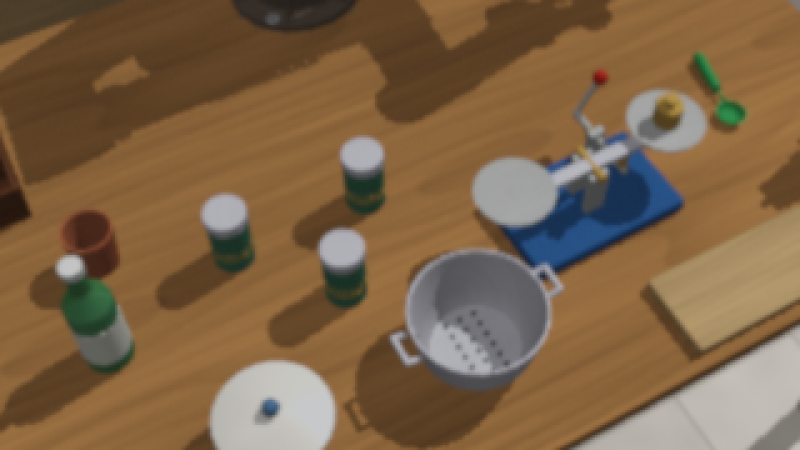

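View pics/z2.png

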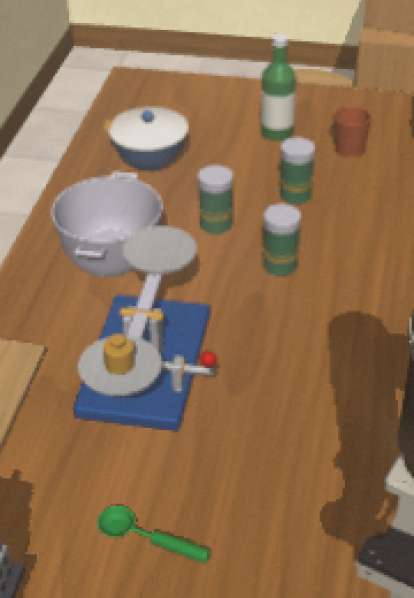

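The scene picture shows three tins, with lids at about (160,195), (207,209) and (215,172). The empty pan is at (276,187), the weighted pan at (336,158), and the red knob at (310,141). In the side picture the lids are at (290,155), (253,168) and (283,185), and the knob is at (250,246).

```bash
cat > m.py <<'E'
from h import *
a=capture('scene');b=capture('side')
def red(p):
    im=p['pixels'].astype(int); m=(im[...,2]>110)&(im[...,1]<60)&(im[...,0]<60)
    n,l,st,c=cv2.connectedComponentsWithStats(m.astype(np.uint8)); return [(c[i].round(1).tolist(),int(st[i,4])) for i in range(1,n) if st[i,4]>5]
print(red(a),red(b))
pts={'knob':((310,140.8),(250.4,246.1)),'pE':((276,186.8),(229.6,198.7)),'pW':((336.4,158.4),(212.2,248.7)),
'tin1lid':((160.4,194.8),(289.6,155.2)),'tin2lid':((207.2,209.2),(253.5,168.3)),'tin3lid':((214.8,172),(282.6,185.2))}
for k,(u,v) in pts.items():
    x,e=tri([ray(a,u),ray(b,v)]); print(k,x.round(4),np.round(e,4))
for n,t in (('basket','basket'),('spoon','spoon'),('oil','oil'),('cup','cup')):
    ra=regions_of(a,t)[0];rb=regions_of(b,t)[0]; x,e=tri([ray(a,ra['pixel']),ray(b,rb['pixel'])]);print(n,x.round(3),np.round(e,3))
E
python3 m.py
```

```text
[([309.9, 140.1], 15), ([437.0, 152.7], 9)] [([250.0, 245.8], 35), ([144.0, 375.7], 259)]
knob [0.5314 0.2733 0.1226] [0.0011 0.0011]
pE [0.6542 0.0493 0.1234] [0.002 0.002]
pW [0.6491 0.309  0.1236] [0.0019 0.0019]
tin1lid [ 0.4813 -0.3096  0.1018] [0.001 0.001]
tin2lid [ 0.6118 -0.1924  0.0991] [0.0002 0.0002]
tin3lid [ 0.4801 -0.0988  0.0999] [0.0004 0.0004]
basket [ 0.604 -0.086 -0.006] [0.126 0.126]
spoon [0.595 0.487 0.002] [0.004 0.004]
oil [ 0.541 -0.53   0.071] [0. 0.]
cup [ 0.4   -0.48   0.044] [0.004 0.004]
```

Request:
{"fn": "jog_arm", "kwargs": {
  "moves": [
    [[0,0,0],-10.5,4.0],
    [[0,0,0],-10.5,4.0],
    [[3.3,4.1,0],0,4.0],
    [[3.3,4.1,0],0,4.0],
    [[3.3,4.1,0],0,4.0],
    [[3.3,4.1,0],0,4.0],
    [[3.3,4.1,0],0,4.0],
    [[3.3,4.1,0],0,4.0],
    [[3.3,4.1,0],0,4.0],
    [[3.3,4.1,0],0,4.0],
    [[3.2,4.0,0],0,4.0],
    [[0,0,0],0,4.0]
  ]
}}

```text
time_s: 2.8
tcp_pos: [0.5343, 0.27, 0.2264]
eef_rot: [180.0, 0.0, 0.9]
contact_force: [0.4, 0.2, 0.7]
gripper_width: 0.0402
gripper_force: 0.0
```

```bash
cat > w.py <<'E'
from h import *
import sys
s=get_state();p=capture('wrist');cv2.imwrite(f'pics/{sys.argv[1]}.png',p['pixels'])
print(s['time_s'],s['tcp_pos'],s['eef_rot'],s['contact_force'],s['gripper_width'])
o,_=ray(p,(256,192),s);print('cam',o.round(3))
for t,X in (('knob',(.5314,.2733,.1226)),('pE',(.6542,.0493,.127)),('t3',(.48,-.0988,.11))): print(t,proj(p,X,s).round(1))
im=p['pixels'].astype(int); m=(im[...,2]>90)&(im[...,1]<50)&(im[...,0]<50)
n,l,st,c=cv2.connectedComponentsWithStats(m.astype(np.uint8))
for i in range(1,n):
    if st[i,4]>100: print('red',c[i].round(1),st[i],plane(p,c[i],0.1226,s).round(4))
E
python3 w.py w1
```

```text
2.8 [0.5343088  0.26998376 0.22643965] [1.79972091e+02 1.41422786e-03 8.99333405e-01] [0.39055936 0.20942867 0.65088951] 0.040161830904821554
cam [0.609 0.272 0.384]
knob [252.3 193.9]
pE [519.1  60.2]
t3 [594.8 241.3]
red [254.2 194.9] [242 184  24  24 391] [0.5304 0.2714 0.1226]
```

Request:
{"fn": "jog_arm", "kwargs": {
  "moves": [
    [[-0.4,-0.2,2],0,4.0],
    [[0,0,4],0,4.0],
    [[0,0,4],0,4.0],
    [[0,0,1.4],0,4.0],
    [[0,0,0],0,4.0],
    [[0,1.5,0],0,4.0],
    [[0,1.5,0],0,4.0],
    [[0,1.5,0],0,4.0],
    [[0,1.5,0],0,4.0],
    [[0,1.0,0],0,4.0],
    [[0,1,0],0,4.0],
    [[0,0,0],0,4.0]
  ]
}}

```text
time_s: 4.35
tcp_pos: [0.5299, 0.1936, 0.1123]
eef_rot: [180.0, 0.0, 1.1]
contact_force: [0.2, -0.5, -0.1]
gripper_width: 0.0401
gripper_force: 0.0
```

```bash
python3 w.py w2; python3 - <<'E'
from h import *
p=capture('side');cv2.imwrite('pics/z3.png',cv2.resize(p['pixels'][180:300,170:330],(640,480),interpolation=3))
E
```

```text
4.35 [0.52991185 0.19356976 0.11232434] [1.79953690e+02 4.82669074e-02 1.08034850e+00] [ 0.17896617 -0.50318425 -0.14060319] 0.04009371010121532
cam [0.605 0.196 0.27 ]
knob [117.1 240.7]
pE [581.6   4.3]
t3 [676.1 308.2]
red [243.2 240.9] [223 226  41  27 910] [0.5327 0.201  0.1226]
```

View pics/z3.png

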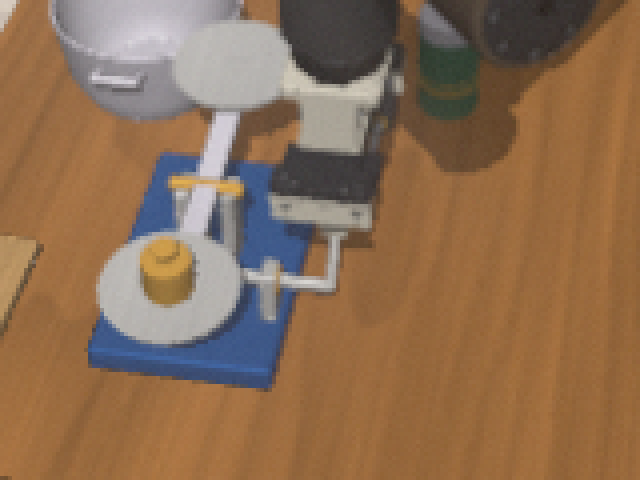

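View pics/w2.png

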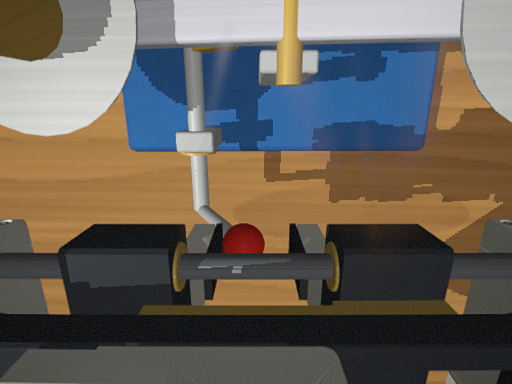

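The side view shows the weighted pan dipped, now at about (212,252) against (212,249) before. In the wrist view the knob at (243,241) sits between the fingers, and the lever is fully over.

Request:
{"fn": "jog_arm", "kwargs": {
  "moves": [
    [[0,0,0],0,4.0],
    [[0,0,0],0,4.0],
    [[0,0,0],0,4.0],
    [[0,0,0],0,4.0],
    [[0,0,0],0,4.0],
    [[0,-1.5,0],0,4.0],
    [[0,-1.5,0],0,4.0],
    [[0,-1.5,0],0,4.0],
    [[0,-1.5,0],0,4.0],
    [[0,-1.5,0],0,4.0],
    [[0,-1.0,0],0,4.0],
    [[0,0,0],0,4.0]
  ]
}}

```text
time_s: 5.95
tcp_pos: [0.528, 0.2801, 0.112]
eef_rot: [180.0, 0.1, 1.2]
contact_force: [-2.0, -1.9, 0.2]
gripper_width: 0.0398
gripper_force: 0.9
```

```bash
python3 w.py w3
```

```text
5.95 [0.52804543 0.28010435 0.11200998] [1.79962417e+02 5.56002286e-02 1.16140822e+00] [-2.01699817 -1.94230188  0.22819839] 0.03982825803667445
cam [0.603 0.282 0.27 ]
knob [268.2 240.7]
pE [761.8   9.2]
t3 [790.8 306.7]
red [270.2 239.5] [ 250  223   41   30 1022] [0.5322 0.2722 0.1226]
```

Request:
{"fn": "jog_arm", "kwargs": {
  "moves": [
    [[0,-0.3,0],0,4.0],
    [[0,-0.2,0],0,4.0],
    [[0,0,0],0,4.0],
    [[0,0,0],0,4.0],
    [[0,0,0],0,4.0]
  ]
}}

```text
time_s: 6.62
tcp_pos: [0.5281, 0.2809, 0.1121]
eef_rot: [179.7, 0.1, 1.1]
contact_force: [4.3, -15.2, -1.5]
gripper_width: 0.0399
gripper_force: 7.0
```

```bash
python3 w.py w4
```

```text
6.625 [0.52806775 0.28090362 0.11207058] [1.79710198e+02 1.22993177e-01 1.06077726e+00] [  4.27980881 -15.22271971  -1.50611585] 0.039934251617411674
cam [0.603 0.284 0.27 ]
knob [269.7 240.7]
pE [760.   9.]
t3 [788.1 304.3]
red [271.5 239.4] [ 251  223   41   30 1020] [0.5323 0.2723 0.1226]
```

Request:
{"fn": "jog_arm", "kwargs": {
  "moves": [
    [[0,1.3,0],0,4.0],
    [[0,0,-3],0,4.0],
    [[0,0,-5],0,4.0],
    [[0,0,-6],0,4.0],
    [[-0.8,5.3,0],0,8.7],
    [[-0.8,5.3,0],0,8.7],
    [[-0.8,5.3,0],0,8.7],
    [[-0.8,5.3,0],0,8.7],
    [[-0.8,5.3,0],0,8.7],
    [[-0.8,5.3,0],0,8.7],
    [[-0.7,5.1,0],0,8.7],
    [[0,0,0],0,8.7]
  ]
}}

```text
time_s: 8.18
tcp_pos: [0.4808, -0.1008, 0.2532]
eef_rot: [-180.0, -0.1, 0.9]
contact_force: [0.5, 0.2, -0.0]
gripper_width: 0.087
gripper_force: 0.0
```

```bash
cat > t.py <<'E'
from h import *
import sys
s=get_state();p=capture('wrist');q=capture('scene');q2=capture('side')
print(s['time_s'],s['tcp_pos'].round(4),s['eef_rot'].round(2),s['contact_force'].round(2))
for t,X in (('pE',(.6542,.0493,.127)),('t3',(.48,-.0988,.11)),('t2',(.6118,-.1924,.11)),('t1',(.4813,-.3096,.11))): print(t,proj(p,X,s).round(1))
for r in regions_of(p,'tin_a'): 
    ys,xs=np.where(r['pixels']);print(round(r['confidence'],2),np.round(r['pixel']),xs.min(),xs.max(),ys.min(),ys.max())
for n,c in (('scene',q),('side',q2)):
    im=c['pixels'].astype(int); m=(im[...,2]>110)&(im[...,1]<60)&(im[...,0]<60)
    k,l,st,ce=cv2.connectedComponentsWithStats(m.astype(np.uint8)); print(n,[ce[i].round(1).tolist() for i in range(1,k) if st[i,4]>5])
A=p['pixels'];B=cv2.resize(q2['pixels'][130:290,180:330],(288,307));
im=np.zeros((384,800,3),np.uint8);im[:,:512]=A;im[:307,512:]=B;cv2.imwrite(f'pics/{sys.argv[1]}.png',im)
E
python3 t.py t3
```

```text
8.175 [ 0.4808 -0.1008  0.2532] [-1.7995e+02 -1.4000e-01  9.0000e-01] [ 0.49  0.23 -0.05]
pE [88.1 -8.6]
t3 [254.  182.2]
t2 [352.1  52.5]
t1 [444.8 184.2]
0.68 [352.  56.] 307 386 18 90
0.64 [431. 176.] 381 475 145 209
0.61 [257. 180.] 229 283 144 207
scene [[309.8, 140.0], [437.0, 152.7]]
side [[250.1, 245.9], [144.0, 375.7]]
```

View pics/t3.png

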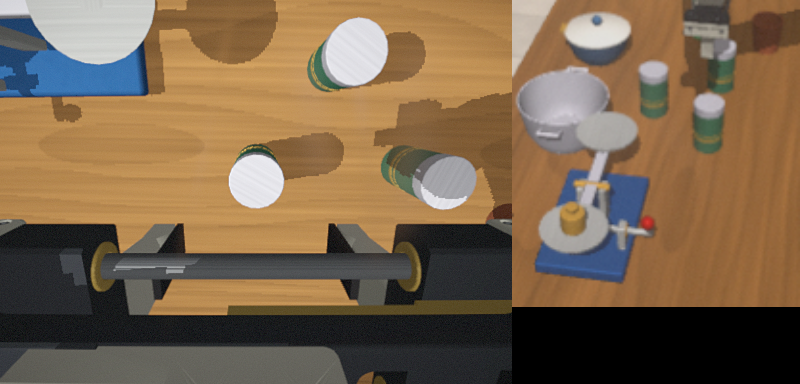

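In the wrist picture the lids are centred at about (256,181) for tin 3, (355,52) for tin 2 and (445,183) for tin 1, close to where I projected them. The lever is back in its locked position.

```bash
python3 - <<'E'
from h import *
s=get_state();p=capture('wrist');a=capture('scene');b=capture('side')
P={'t3':((256.5,181),(214.8,171),(282.6,184.5)),'t2':((355,52),(207.2,208.4),(253.5,167.6)),'t1':((445,183),(160.4,194),(289.6,154.5))}
for k,(w,u,v) in P.items():
    x,e=tri([ray(p,w,s),ray(a,u),ray(b,v)]);print(k,plane(p,w,.11,s).round(4),x.round(4),np.round(e,4))
E
```

```text
t3 [ 0.4819 -0.0984  0.11  ] [ 0.48   -0.0982  0.1042] [0.0005 0.0004 0.0002]
t2 [ 0.6131 -0.1914  0.11  ] [ 0.6126 -0.1924  0.1038] [0.0018 0.0009 0.0014]
t1 [ 0.4841 -0.3062  0.11  ] [ 0.482  -0.309   0.1059] [0.0011 0.0006 0.0014]
```

Request:
{"fn": "jog_arm", "kwargs": {
  "moves": [
    [[0,-0.2,4],0,8.7],
    [[0,0,5],0,8.7],
    [[0,0,5],0,8.7],
    [[0,0,3.3],0,8.7],
    [[0,0,2],0,8.7],
    [[0,0,0],0,8.7]
  ],
  "newtons": 30
}}

```text
time_s: 9.28
tcp_pos: [0.48, -0.0959, 0.0582]
eef_rot: [180.0, 0.2, 1.2]
contact_force: [0.1, 0.1, 0.3]
gripper_width: 0.087
gripper_force: 0.0
```

Request:
{"fn": "jog_arm", "kwargs": {
  "moves": [
    [[0,0,0],0,5],
    [[0,0,0],0,5],
    [[0,0,0],0,5],
    [[0,0,0],0,5],
    [[0,0,0],0,5],
    [[0,0,0],0,5],
    [[0,0,-1],0,5],
    [[0,0,-1.5],0,5],
    [[0,0,-1.5],0,5],
    [[0,0,0],0,5],
    [[0,0,0],0,5],
    [[0,0,0],0,5]
  ],
  "newtons": 30
}}

```text
time_s: 10.78
tcp_pos: [0.4803, -0.0964, 0.0989]
eef_rot: [180.0, 0.1, 1.1]
contact_force: [0.9, 0.6, -2.9]
gripper_width: 0.0598
gripper_force: 29.9
```

```bash
cat > f.py <<'E'
from h import *
F=[];J=[]
for i in range(8): s=get_state();F.append(s['contact_force']);J.append(s['joint_torque']);capture('wrist')
print(s['time_s'],s['tcp_pos'].round(4),s['eef_rot'].round(2),s['gripper_width'],s['gripper_force'],'F',np.mean(F,0).round(2),np.std(F,0).round(2),np.mean(J,0).round(2))
E
python3 f.py
```

```text
11.125 [ 0.4809 -0.0964  0.0994] [1.80e+02 2.00e-02 1.13e+00] 0.06027456948628119 29.895226152730174 F [ 0.04  0.39 -2.32] [0.39 0.47 0.55] [ -0.   -39.15  23.82   5.72   0.08   0.  ]
```

Request:
{"fn": "jog_arm", "kwargs": {
  "moves": [
    [[0,0,1.5],0,5],
    [[0,0,1.5],0,5],
    [[0,0,0.5],0,5],
    [[0,0,0.5],0,5],
    [[0,0,0],0,5],
    [[0,0,0],0,8.7],
    [[0,0,0],0,8.7],
    [[0,0,0],0,8.7],
    [[0,0,0],0,8.7],
    [[0,0,-4],0,8.7],
    [[0,0,-5],0,8.7],
    [[0,0,-5],0,8.7]
  ]
}}

```text
time_s: 12.68
tcp_pos: [0.4806, -0.0964, 0.2011]
eef_rot: [180.0, 0.0, 1.1]
contact_force: [0.9, 0.1, -0.2]
gripper_width: 0.0874
gripper_force: 0.0
```

Request:
{"fn": "jog_arm", "kwargs": {
  "moves": [
    [[4.3,3.3,0],0,8.7],
    [[4.3,3.3,0],0,8.7],
    [[4.4,3.2,0],0,8.7],
    [[0,0,0],0,8.7],
    [[0,0,0],0,8.7]
  ]
}}

```text
time_s: 13.3
tcp_pos: [0.6124, -0.192, 0.1987]
eef_rot: [-180.0, 0.1, 1.1]
contact_force: [-0.3, -0.1, -0.2]
gripper_width: 0.0867
gripper_force: 0.0
```

```bash
python3 f.py; python3 t.py t2
```

```text
13.65 [ 0.6127 -0.1914  0.2002] [-1.80e+02 -6.00e-02  1.17e+00] 0.08704690123295908 0.0 F [-0.3  -0.08  0.18] [0.48 0.22 0.57] [ -0.24 -53.7   28.5    6.66   0.09   0.  ]
13.7 [ 0.6127 -0.1914  0.2002] [ 1.80e+02 -5.00e-02  1.16e+00] [0.57 0.69 0.74]
pE [-35.7 147. ]
t3 [164.6 314.9]
t2 [256.9 196.2]
t1 [365.6 317.2]
0.94 [261. 186.] 229 293 149 225
0.74 [180. 298.] 150 202 244 314
scene [[309.9, 140.2], [437.0, 152.5]]
side [[250.1, 245.9], [144.2, 375.6]]
```

View pics/t2.png

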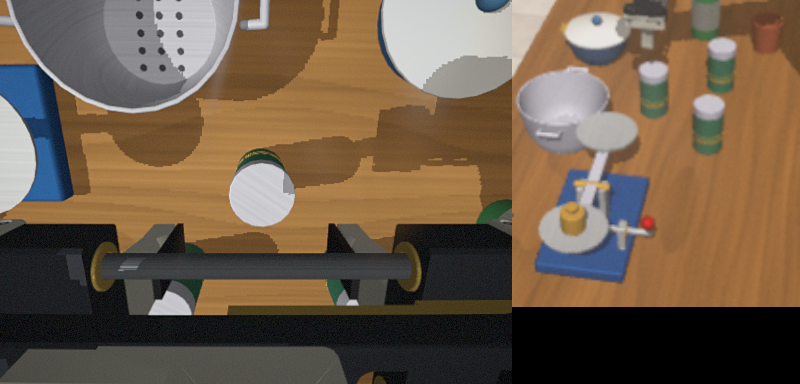

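Tin 2's lid is at (262,193), slightly right of the (257,196) I expected. All three tins are standing, and the lever is still locked.

Request:
{"fn": "jog_arm", "kwargs": {
  "moves": [
    [[0.2,0.4,3],0,8.7],
    [[0,0,5],0,8.7],
    [[0,0,4.1],0,8.7],
    [[0,0,2],0,8.7],
    [[0,0,0],0,8.7],
    [[0,0,0],0,5],
    [[0,0,0],0,5],
    [[0,0,0],0,5],
    [[0,0,0],0,5],
    [[0,0,0],0,5],
    [[0,0,0],0,5]
  ]
}}

```text
time_s: 15.28
tcp_pos: [0.6155, -0.1959, 0.0596]
eef_rot: [180.0, -0.1, 1.1]
contact_force: [-0.4, 0.2, 6.1]
gripper_width: 0.0609
gripper_force: 29.9
```

Request:
{"fn": "jog_arm", "kwargs": {
  "moves": [
    [[0,0,-1],0,5],
    [[0,0,-1.5],0,5],
    [[0,0,-1.5],0,5],
    [[0,0,0],0,5],
    [[0,0,0],0,5],
    [[0,0,0],0,5]
  ]
}}

```text
time_s: 16.02
tcp_pos: [0.6144, -0.1957, 0.0979]
eef_rot: [-180.0, 0.1, 1.1]
contact_force: [0.3, 0.1, -2.4]
gripper_width: 0.0604
gripper_force: 29.9
```

```bash
python3 f.py
```

```text
16.375 [ 0.6148 -0.1958  0.0984] [-1.80e+02  2.00e-02  1.13e+00] 0.06078477153697941 29.918920572381467 F [ 0.32  0.17 -2.36] [0.31 0.57 0.25] [ -0.   -59.72  26.02   6.23   0.07  -0.  ]
```

Request:
{"fn": "jog_arm", "kwargs": {
  "moves": [
    [[0,0,1.5],0,5],
    [[0,0,1.5],0,5],
    [[0,0,0.5],0,5],
    [[0,0,0.4],0,5],
    [[0,0,0],0,5],
    [[0,0,0],0,8.7],
    [[0,0,0],0,8.7],
    [[0,0,0],0,8.7],
    [[0,0,0],0,8.7],
    [[0,0,-4],0,8.7],
    [[0,0,-5],0,8.7],
    [[0,0,-5],0,8.7]
  ]
}}

```text
time_s: 17.92
tcp_pos: [0.6147, -0.1958, 0.201]
eef_rot: [180.0, 0.0, 1.1]
contact_force: [0.9, 0.4, -0.9]
gripper_width: 0.0866
gripper_force: 0.0
```

Request:
{"fn": "jog_arm", "kwargs": {
  "moves": [
    [[-4.5,3.7,0],0,8.7],
    [[-4.5,3.7,0],0,8.7],
    [[-4.4,3.6,0],0,8.7],
    [[0,0,0],0,8.7],
    [[0,0,0],0,8.7]
  ]
}}

```text
time_s: 18.55
tcp_pos: [0.4832, -0.3086, 0.1999]
eef_rot: [180.0, -0.0, 1.1]
contact_force: [1.3, -0.3, 0.0]
gripper_width: 0.0869
gripper_force: 0.0
```

```bash
python3 t.py t1
```

```text
18.55 [ 0.4832 -0.3086  0.1999] [ 1.7999e+02 -5.0000e-02  1.0800e+00] [ 1.34 -0.31  0.02]
pE [-239.5  -36.1]
t3 [ 27.7 194.4]
t2 [112.3  37.1]
t1 [256.8 197.3]
0.79 [258. 192.] 228 295 149 227
0.76 [ 53. 184.] 0 113 147 223
0.72 [134.  45.] 79 185 0 87
scene [[309.8, 140.0], [437.0, 152.7]]
side [[250.1, 245.9], [144.1, 375.7]]
```

View pics/t1.png

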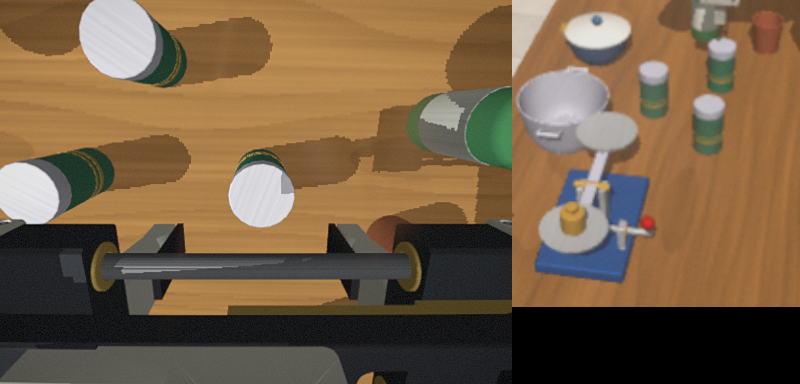

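Tin 1's lid is at (262,194), so the tin stands about 4 mm further towards -y than I had it. The oil bottle and cup are clear of the gripper.

Request:
{"fn": "jog_arm", "kwargs": {
  "moves": [
    [[0.1,0.4,3],0,8.7],
    [[0,0,5],0,8.7],
    [[0,0,4.0],0,8.7],
    [[0,0,2],0,8.7],
    [[0,0,0],0,8.7],
    [[0,0,0],0,5],
    [[0,0,0],0,5],
    [[0,0,0],0,5],
    [[0,0,0],0,5],
    [[0,0,0],0,5],
    [[0,0,0],0,5]
  ]
}}

```text
time_s: 20.12
tcp_pos: [0.4849, -0.3128, 0.0606]
eef_rot: [180.0, -0.1, 1.1]
contact_force: [0.1, -0.9, 6.1]
gripper_width: 0.0608
gripper_force: 29.9
```

Request:
{"fn": "jog_arm", "kwargs": {
  "moves": [
    [[0,0,-1],0,5],
    [[0,0,-1.5],0,5],
    [[0,0,-1.5],0,5],
    [[0,0,0],0,5],
    [[0,0,0],0,5],
    [[0,0,0],0,5]
  ]
}}

```text
time_s: 20.88
tcp_pos: [0.4837, -0.3122, 0.099]
eef_rot: [-180.0, 0.1, 1.1]
contact_force: [-0.2, -0.3, -4.1]
gripper_width: 0.0608
gripper_force: 30.0
```

```bash
python3 f.py
```

```text
21.225 [ 0.4841 -0.3124  0.0994] [-1.7999e+02  2.0000e-02  1.1300e+00] 0.060911072428297755 29.953381223604083 F [ 0.14  0.02 -4.17] [0.53 0.31 0.48] [ 0.000e+00 -5.181e+01  2.563e+01  6.260e+00  5.000e-02  0.000e+00]
```

Tin 1 pulls 4.2 N against about 2.35 N for each of the other two, so it is the heaviest. I'm carrying it to the empty pan.

Request:
{"fn": "jog_arm", "kwargs": {
  "moves": [
    [[0,0,-3],0,5],
    [[0,0,-5],0,5],
    [[0,0,-5],0,5],
    [[0,0,-4],0,5],
    [[0,0,-2],0,5],
    [[0,0,0],0,5],
    [[1.0,-2.0,0],0,5],
    [[2.0,-4.0,0],0,5],
    [[2.0,-4.0,0],0,5],
    [[2.0,-4.0,0],0,5],
    [[2.0,-4.0,0],0,5],
    [[2.0,-4.0,0],0,5]
  ]
}}

```text
time_s: 22.78
tcp_pos: [0.5895, -0.0887, 0.2876]
eef_rot: [-180.0, 0.1, 1.1]
contact_force: [0.7, -1.0, -3.5]
gripper_width: 0.0611
gripper_force: 30.0
```

Request:
{"fn": "jog_arm", "kwargs": {
  "moves": [
    [[2.0,-4.0,0],0,5],
    [[2.0,-4.0,0],0,5],
    [[2.0,-4.0,0],0,5],
    [[0.7,-1.8,0],0,5],
    [[0,0,0],0,5],
    [[0,0,0],0,5],
    [[0,0,0],0,5],
    [[0,0,0],0,5],
    [[0,0,0],0,5],
    [[0,0,0],0,5]
  ]
}}

```text
time_s: 24.02
tcp_pos: [0.654, 0.0488, 0.2896]
eef_rot: [-180.0, -0.0, 1.1]
contact_force: [0.1, -0.1, -4.4]
gripper_width: 0.061
gripper_force: 30.0
```

```bash
python3 f.py; python3 - <<'E'
from h import *
a=capture('scene')['pixels'][110:290,70:390];b=capture('side')['pixels'][90:350,160:340]
im=np.zeros((433,800,3),np.uint8);im[:281,:500]=cv2.resize(a,(500,281));im[:,500:]=cv2.resize(b,(300,433));cv2.imwrite('pics/fin.png',im)
E
```

```text
24.375 [0.6541 0.0491 0.2896] [-180.     -0.      1.13] 0.061000484201808515 29.95342841371894 F [-0.01  0.07 -4.46] [0.34 0.39 0.5 ] [-4.000e-02 -5.714e+01  3.228e+01  7.920e+00  7.000e-02  0.000e+00]
```

View pics/fin.png

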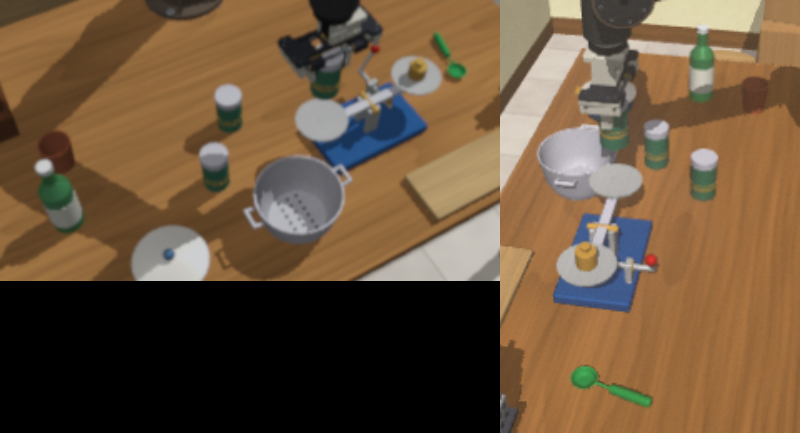

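The tin is held upright above the empty pan, the two lighter tins at (228,108) and (214,167) are standing, and the lever is locked. Nothing else has moved, so I'm handing in.

```bash
python3 -c "
from plant import close_job
print(close_job())"
```

```text
the job is handed in; nothing more can be done
None
```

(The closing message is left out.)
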